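# Slide the display plate from the stack into its stand and park the model car

### The arm

A 6-joint arm with a two-finger parallel gripper is mounted at the origin on the work surface. World frame = base frame: x ahead of the robot, y to its left, z up, the work surface at z = 0. Lengths are in mm, angles in rad, forces in N, time in s.
With the tool pointing down it reaches from about 375 to 975 mm from the base axis. Payload 3.8 kg.
Tool frame: the origin (TCP) lies midway between the tips of the shut fingers; the grasp point (between the pads) lies 19 mm behind it; x points along the fingers, y is the direction in which the jaws open and shut, and the axes are right-handed (so a half turn about x gives the same grasp; the last joint's range is limited). The gripper opens to 88 mm and grips with 3 to 60 N. Pads are 18 mm wide; open, the fingers measure 123 mm over their backs; the gripper's body (75 mm by 187 mm) begins 45 mm behind the grasp point.
Start: joints at [1.259, 0.264, 1.604, -0, 1.274, -0.037], TCP at [183.162, 649.669, 238.706] pointing down, gripper open.
Joint ranges: [-2.63, 2.63], [-0.94, 2.18], [0.31, 2.57], [-1.31, 4.45], [0, 2.66], [-2.55, 2.55]. Speed limits (rad/s): [2.57, 2.57, 3.14, 3.14, 3.14, 3.14].

### API

Orientations are given as a unit quaternion [x, y, z, w].
In Python, from plant import * gives the robot as it stands.
- The arm moves only by the shell command python3 -m pendant 'ROWS' [OPENING]. ROWS is JSON, a list of rows, each an object of numbers: "x", "y", "z": the shift along the world's x, y, z scaled (see below); "spin": the turn about the world's z scaled (see below). In form: [{"x": .., "y": .., "z": .., "spin": ..}, ...]. A call has 1 to 20 rows; each row is the pose to reach, as a shift and turn from the pose commanded when the call began; what a row does not reach only later rows make up. The controller multiplies each number of a shift by 200 mm and each number of a turn by pi/2 rad. A row lasts 1/10 s, in which the tool goes at most 50 mm and 8.59 degrees, less where a joint would pass 70% of its speed; a pose out of reach is approached as far as the arm can. A call with a number of a shift or a turn outside -1 to 1 is refused whole. A call with a gripper value outside its range is refused whole. OPENING is the opening, from -1 (shut) to 1 (fully open), set as the call begins (- or left out, the last holds). The fingers move at their own pace and stop on an object; the grip force is fixed at half the most. Time passes only in rows, so rows that repeat a pose let the fingers close. It gives the time, the measured TCP pose, the force and the opening at its end, in the units of the state.
- get_obs(): the state, without advancing time (a new reading comes with each control period).
- snapshot(name): name is "side" or "top" or "wrist"; returns a dict with "color" (400x640x3 uint8, red, green, blue), "camera_matrix" (3x3 intrinsics, pixels), "pose" (4x4, takes a point from camera to world coordinates); the wrist camera has in their place "mount" (4x4, takes a point from camera to tool coordinates, whose origin is the TCP and whose axes are the tool frame's). Camera axes: x right, y down, z forward; pixel columns grow to the right and rows downward; lengths in mm; the calibration is good to about 2 mm. A picture is of the moment at which its call begins: read the wrist's pose just before it. There is no depth.
- job_done(): hands the job in, once; it reports no verdict.
The state is a dict: "time": time; "qpos": joint angles; "joint_vel": joint speeds; "tau": joint torques, N m; "tool_pos": TCP position; "eef_rot": TCP orientation; "ft_force": force on the tool from outside, world axes, zero at the start; "ft_torque": the same for the moment, N m; "finger_gap": finger opening in mm.
Only numpy, scipy, OpenCV 4.12 (cv2) and the standard library are available. Lean on these libraries where they do the work, as an engineer would, in place of code of your own. Each camera call takes 0.05 s, during which the arm holds its last target.

### The job

Draw the metal display plate out from under the two boxes, through the front of the tray, leaving the boxes stacked in the tray without lifting them. Slide the plate in at the open end of the stand's lipped track until it is fully home, then park the little model car on it gently: on its wheels, in the middle of the plate and lengthwise along the track. Do not disturb the mug, the computer mouse or the dinosaur figure.

Things in the scene. Friction and masses are not known exactly. Their poses are not given: they have to be found in the camera images.
- tray: Black desk tray, fixed, 124 (x) x 126 (y) x 33 tall. Origin at the centre of its underside on the desk, z up; front to its own -x. Floor 3 thick; inside 110 wide, from x = -54 to +56. Side and rear walls are 33 tall; the front is a bar (x = -62 to -54) with an open slot under it, up to 13 above the desk: the plate slides out there towards -x while the bar holds back the boxes. (All in mm.)
- plate: Bare metal display plate, loose, 0.14 kg, at the start on the tray's floor under both boxes, its tab outside before the bar. Origin at the centre of the underside of its deck, z up. Deck 100 x 100 x 6. A tongue 30 wide, 6 thick runs from the deck's front edge (x = -50) to x = -105, the tab upright on its end. (All in mm.)
- plate_tab (a point): Middle of the plate's grip tab, to be pinched across the plate's y from above: x = -90, y = 0, 34 above the plate's underside. The tab runs from x = -105 to -75, is 12 thick in y, and its top is 44 above the underside. Axes as the plate's. (All in mm.)
- box_low: Larger flat closed gift box, brown card with a black band, loose, 96 (x) x 94 (y) x 22, about 80 g; lies on the plate inside the tray and stays in the tray, coming down 6 to the tray's floor when the plate is gone. Origin at the centre of its underside. (All in mm.)
- box_top: Smaller flat gift box, loose, 80 (x) x 70 (y) x 20, about 50 g, lying on the larger box. Origin at the centre of its underside. (All in mm.)
- stand: Display stand, fixed: dark wooden block 172 (x = -110 to +62) x 140 x 20 tall with a dark metal track on top. Origin on the desk, below where the deck's centre lies when home; z up. Open end to its own -x; the plate slides in towards +x, tab trailing, to a stop at x = +50. Plate fully home: its origin at x = 0, y = 0, z = 20, axes parallel, tongue on the landing before the track. (All in mm.)
- stand_mouth (a point): Middle of the track's open end, on the channel floor: stand x = -50, y = 0, 20 above the desk; stand's axes. Channel 105 wide; lips reach 9.5 in from each side, underside 10 and top 15 above this floor, all along the track. Before it (x = -110 to -50) the block's bare top is a landing, level with the floor, with guide cheeks 15 tall that widen from 105 here to 128 at x = -85. (All in mm.)
- car: Boxy grey model off-road car, loose, 0.12 kg, on the desk on its wheels: 82 long (x, nose to +x; a spare wheel stands 5 out at the tail) x 38 wide x 44 tall. Origin at its centre, at the bottom of the wheels; z up. Body 38 wide from 8 to 26 high; cabin, 38 wide with upright sides, up to 44 high from x = -38 to +14: pinch it across y near x = -8, about 30 above the wheels' bottom. (All in mm.)
- mug: White mug, 80 across and 90 tall, to be left alone. Origin at the centre of its underside. (All in mm.)
- mouse: White computer mouse, 100 x 58 x 30, to be left alone. Origin at the centre of its underside. (All in mm.)
- dino: Green toy dinosaur on a black round base 52 across, about 55 tall, to be left alone. Origin at the centre of its underside. (All in mm.)
Not all that is in view belongs to the job. What is shaped like the plate but green or red is not meant.

How it is judged (in metres and radians):
On the way, in this order (a step that is already met when the one before it is completed fails the run):
1. the plate is drawn clear of the tray's front bar (x of plate in the frame of tray below -0.106 m).
2. the plate's leading edge is in the track, under both lips, with the plate still only part of the way in (x of plate in the frame of stand between -0.095 and -0.02 m and y of plate in the frame of stand between -0.008 and 0.008 m and z of plate in the frame of stand below 0.028 m and angle between the z axis of plate and the z axis of stand, either way round below 0.12 rad), for 0.1 s.
3. the plate is fully home in the track (x of plate in the frame of stand above -0.006 m and y of plate in the frame of stand between -0.005 and 0.005 m and z of plate in the frame of stand below 0.027 m), for 0.2 s.
At the end, for the whole second after the job is handed in: Plate flat in the track, within 6 mm of home and 5 mm of its middle line; car at rest on its wheels on the deck, within 15 mm of its middle both ways and 12 degrees of the track, nose either way; larger box flat on the tray floor, smaller one flat on it, within 35 mm of its centre (x of plate in the frame of stand between -0.006 and 0.006 m and y of plate in the frame of stand between -0.005 and 0.005 m and z of plate in the frame of stand between 0.017 and 0.023 m and x of car in the frame of plate between -0.015 and 0.015 m and y of car in the frame of plate between -0.015 and 0.015 m and z of car in the frame of plate between 0.003 and 0.009 m and angle between each of car, box_low, box_top's own z axis and vertical below 0.1 rad and angle between the x axis of car and the x axis of stand, either way round below 0.21 rad and linear speed of each of car, plate below 0.02 m/s and horizontal distance between box_low and tray below 0.02 m and height (world z) of box_low below 0.007 m and horizontal distance between box_top and box_low below 0.035 m and z of box_top in the frame of box_low between 0.019 and 0.025 m); the robot touches nothing.
It fails at once if a box is lifted (by about 2 cm) (height (world z) of box_low above 0.03 m or height (world z) of box_top above 0.052 m).
It fails at once if a box of the stack is toppled (tipped over 30 degrees) (angle between any of box_low, box_top's own z axis and vertical above 0.52 rad).
It fails at once if the car is dropped or tossed: let go and moving faster than 0.5 m/s (a fall of about 13 mm) (contact force between the fingers and car below 0.01 N and linear speed of car above 0.5 m/s).
It fails at once if the mug, the mouse or the dinosaur is shifted by more than 3 cm (distance of any of mug, mouse, dino from where it was at the start of the episode above 0.03 m).
It also fails if it takes over 67 s, if anything falls off the work surface, if the arm or the gripper's body presses on something with over 40 N, if the wrist force passes 120 N, or if a joint passes its speed limit or range.

## Working session

There is one attempt and no reset: what is moved stays moved. The work goes in short steps, Python scripts to look and compute and a shell command to move; the robot and the scene stay as the last step left them, time stands still between calls to the robot, and variables do not carry over. Pictures are saved under pics/ and viewed, and the job is handed in when it is done.

```bash
ls; mkdir -p pics; python3 - <<'E'
from plant import *
import cv2,numpy as np
o=get_obs(); print(o)
for n in ("side","top","wrist"):
    s=snapshot(n); cv2.imwrite(f"pics/{n}0.png",s["color"][:,:,::-1])
    print(n,s["camera_matrix"].tolist(),np.round(s.get("pose",s.get("mount")),4).tolist())
E
```

```text
pics
{'time': 0.0, 'qpos': array([ 1.25911458e+00,  2.64755420e-01,  1.60534608e+00, -1.31884744e-05,
        1.27370503e+00, -3.68954474e-02]), 'joint_vel': array([-8.72268769e-04,  1.77834159e-05,  6.68002807e-04,  4.46399900e-04,
       -5.13329071e-04,  9.48015751e-05]), 'tau': array([ 9.75439398e-04, -5.02109993e+01, -3.56881642e+01,  7.27581815e-02,
        2.95068277e-02, -1.69551181e-04]), 'tool_pos': array([182.94287068, 649.00665604, 237.40155728]), 'eef_rot': array([ 0.09607321,  0.70057439, -0.09761649,  0.70031171]), 'ft_force': array([ 0.21403015, -0.1399521 ,  0.56161763]), 'ft_torque': array([-0.01652111, -0.0285039 , -0.01654524]), 'finger_gap': 88.20454149939779}
side [[434.3137836190237, 0.0, 318.2814121864759], [0.0, 434.3137836190237, 193.66572218255743], [0.0, 0.0, 1.0]] [[0.7546, -0.4545, 0.4733, 24.3124], [-0.6561, -0.5102, 0.5561, -621.388], [-0.0113, -0.7302, -0.6832, 847.1209], [0.0, 0.0, 0.0, 1.0]]
top [[401.48185688828056, 0.0, 316.2408452457981], [0.0, 401.48185688828056, 196.12310581408215], [0.0, 0.0, 1.0]] [[-0.0144, -0.9977, 0.0655, 507.0305], [-0.9998, 0.0153, 0.0124, -1.6149], [-0.0134, -0.0653, -0.9978, 1121.9489], [0.0, 0.0, 0.0, 1.0]]
wrist [[297.67728866465006, 0.0, 321.55805320365505], [0.0, 297.67728866465006, 199.61120329158473], [0.0, 0.0, 1.0]] [[-0.0, -0.293, 0.9561, -145.7798], [1.0, 0.0002, 0.0001, 0.186], [-0.0002, 0.9561, 0.293, -76.09], [0.0, 0.0, 0.0, 1.0]]
```

View pics/top0.png

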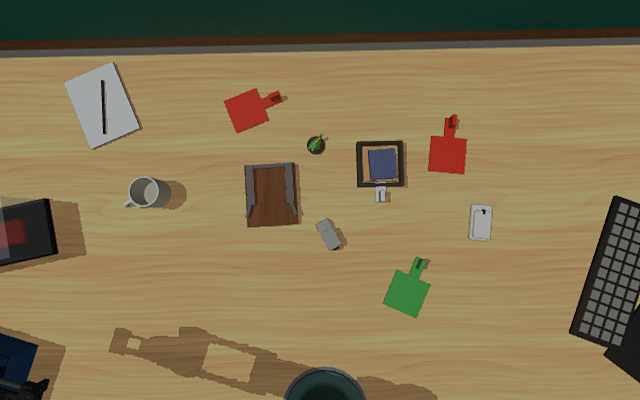

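View pics/side0.png

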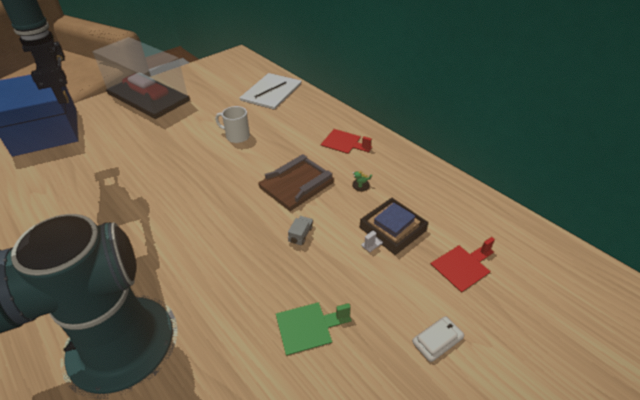

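View pics/wrist0.png

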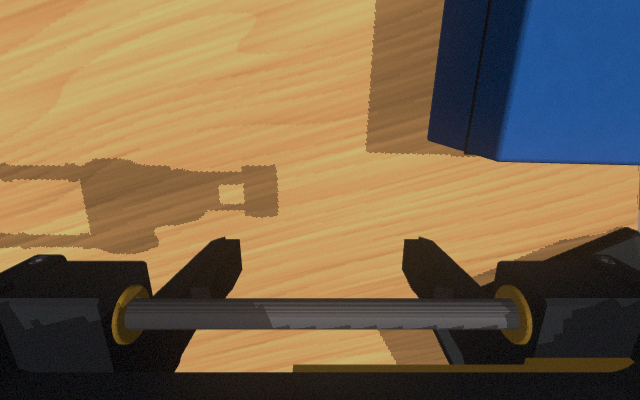

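The top view shows the tray at (380,163) with the bare metal tab at (381,194). The stand is at (271,195) with its open end facing down the image, and the car is at (328,235). There are also coloured look-alikes: red at (248,110), red at (448,150) and green at (407,290). Only the tongue at the tray is bare metal and under boxes. I'll enlarge it to confirm and measure.

```bash
python3 - <<'E'
import cv2
im=cv2.imread("pics/top0.png")
cv2.imwrite("pics/c1.png",cv2.resize(im[130:215,340:420],None,fx=7,fy=7,interpolation=cv2.INTER_CUBIC))
cv2.imwrite("pics/c2.png",cv2.resize(im[150:260,235:350],None,fx=5,fy=5,interpolation=cv2.INTER_CUBIC)) 
im=cv2.imread("pics/side0.png")
cv2.imwrite("pics/c3.png",cv2.resize(im[150:260,250:440],None,fx=4,fy=4,interpolation=cv2.INTER_CUBIC))
E
```

```text
(no output)
```

View pics/c1.png

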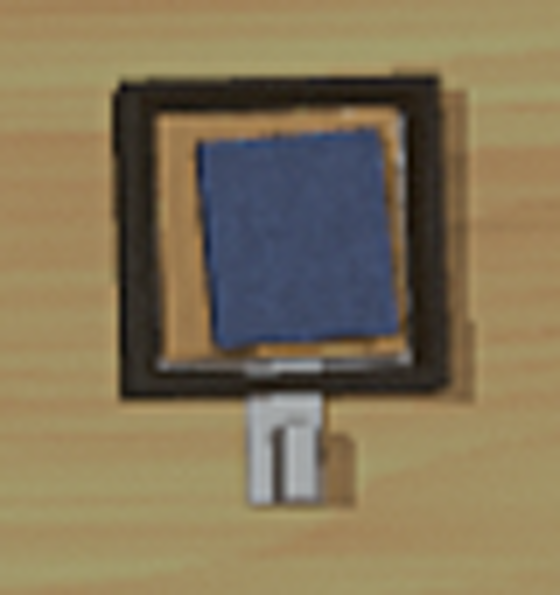

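View pics/c2.png

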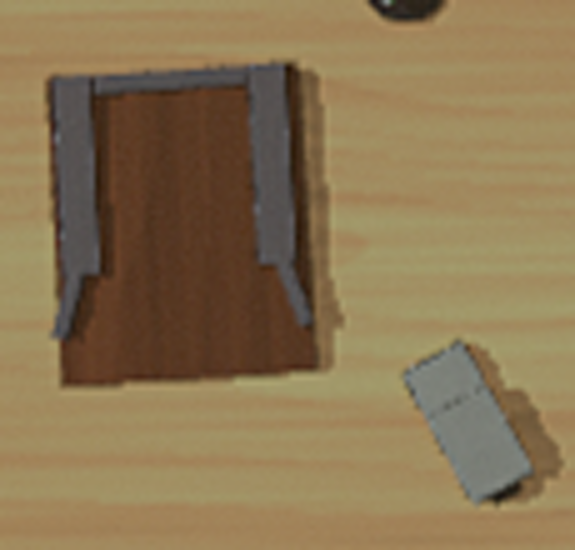

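View pics/c3.png

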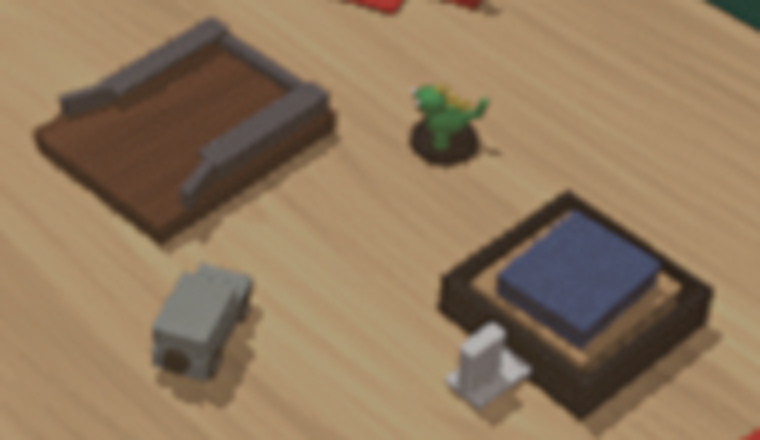

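```bash
cat > h.py <<'E'
from plant import *
import cv2,numpy as np,json
from scipy.optimize import least_squares
CAM=None
def cams():
    return {n:(lambda s:(s["camera_matrix"],s["pose"]))(snapshot(n)) for n in("side","top")}
def proj(c,P):
    K,T=c; P=np.asarray(P,float); q=(P-T[:3,3])@T[:3,:3]; return (q@K.T)[:,:2]/q[:,2:]
def fit(c,pts,px,z0=0,g=(500,0,0)):
    pts=np.array(pts,float);px=np.array(px,float)
    def f(v):
        a=v[2];R=np.array([[np.cos(a),-np.sin(a),0],[np.sin(a),np.cos(a),0],[0,0,1]])
        return (proj(c,pts@R.T+[v[0],v[1],z0])-px).ravel()
    r=least_squares(f,g,x_scale=[100,100,1]); return r.x,r.fun.reshape(-1,2)
def uncrop(p,s,o): return (np.array(p,float)+.5)/s-.5+np.array(o)
E
python3 - <<'E'
from h import *
np.set_printoptions(suppress=True,precision=3)
C=cams(); import pickle; pickle.dump(C,open("cams.pkl","wb"))
t=C["top"]
def do(n,pts,px,s,o,z0=0):
    v,r=fit(t,pts,uncrop(px,s,o),z0); print(n,v,np.degrees(v[2]),r.round(1).tolist())
do("tray",[[62,63,0],[62,-63,33],[-62,63,0],[-62,-63,33]],[[116,88],[440,75],[121,397],[446,390]],7,(340,130))
do("tab",[[-75,6,44],[-75,-6,44],[-105,6,44],[-105,-6,44]],[[287,425],[322,424],[288,501],[321,500]],7,(340,130),3)
do("stand",[[-110,70,20],[-110,-70,20],[-50,43,35],[-50,-43,35],[50,43,35],[50,-43,35]],[[62,384],[318,368],[100,273],[258,265],[92,80],[248,70]],5,(235,150))
do("car",[[-38,19,44],[-38,-19,44],[14,19,44],[14,-19,44],[41,19,26],[41,-19,26]],[[475,500],[533,468],[430,414],[486,386],[404,375],[458,340]],5,(235,150))
E
```

```text
tray [ 667.599 -163.743   -0.015] -0.8734196077222349 [[-0.3, 0.4], [0.6, -0.3], [-0.7, 0.0], [0.4, -0.1]]
tab [ 666.134 -168.971   -0.02 ] -1.1283266769178728 [[0.2, -0.2], [-0.3, -0.1], [0.1, 0.1], [-0.1, 0.2]]
stand [613.109 138.493   0.046] 2.6464067136403444 [[-0.0, -0.4], [-0.3, -0.3], [0.2, -0.8], [0.2, -1.2], [-0.1, 1.3], [0.1, 1.3]]
car [475.333 -19.522   0.504] 28.884439064966227 [[-0.2, 0.6], [0.6, -0.1], [-0.9, 0.7], [0.3, -0.7], [-0.5, -0.3], [0.8, -0.2]]
```

```bash
python3 - <<'E'
from h import *
from scipy.spatial.transform import Rotation as R
np.set_printoptions(suppress=True,precision=3)
o=get_obs();print(o["time"]);M=R.from_quat(o["eef_rot"]).as_matrix();print(M)
print("jaw yaw deg",np.degrees(np.arctan2(M[1,1],M[0,1])))
import pickle
t=pickle.load(open("cams.pkl","rb"))["top"]
v,r=fit(t,[[-110,70,20],[-110,-70,20],[-50,43,35],[-50,-43,35]],uncrop([[62,384],[318,368],[100,273],[258,265]],5,(235,150)));print(v,r.round(1).tolist())
E
```

```text
0.25
[[-0.     0.271  0.962]
 [-0.001  0.962 -0.271]
 [-1.    -0.001 -0.   ]]
jaw yaw deg 74.25751336050257
[611.335 138.666   0.048] [[0.0, 0.3], [-0.3, 0.3], [0.2, -0.1], [0.1, -0.5]]
```

The crop confirms it: the grey bare-metal tongue and tab (c1 ~ (305,460)) come out from under the boxes through the bar. Moving above the tab.

```bash
R='x'; python3 -m pendant '[{"x":1,"y":-1,"spin":0.165},{"x":1,"y":-1,"spin":0.165},{"x":1,"y":-1,"spin":0.165},{"x":1,"y":-1,"spin":0.165},{"x":1,"y":-1,"spin":0.165},{"x":1,"y":-1,"spin":0.165},{"x":1,"y":-1,"spin":0.165}]' 
python3 -m pendant '[{"x":0.8,"y":-1},{"x":0.8,"y":-1},{"x":0.8,"y":-1},{"x":0.8,"y":-1},{"x":0.8,"y":-1},{"x":0.8,"y":-1}]'
python3 -m pendant '[{"x":0.1,"y":-1},{"x":0.1,"y":-1},{"x":0.1,"y":-1},{"x":0.1,"y":-1},{"x":0.1,"y":-1}]'
python3 -m pendant '[{"x":0.06,"y":-1},{"x":0.06,"y":-1,"z":-0.4},{"x":0.06,"y":-1,"z":-0.4},{"x":0.06,"y":-1,"z":-0.4},{"x":0.06,"y":-1,"z":-0.4},{"x":0.06,"y":-1,"z":-0.4},{"x":0.06,"y":-1,"z":-0.4}]'
python3 - <<'E'
from h import *
o=get_obs();s=snapshot("wrist");cv2.imwrite("pics/w1.png",s["color"][:,:,::-1])
import pickle;pickle.dump((o,s["camera_matrix"],s["mount"]),open("w1.pkl","wb"))
s=snapshot("top");cv2.imwrite("pics/t1.png",s["color"][:,:,::-1])
E
```

```text
invalid input at $[0]: expected keys x, y, z, spin
invalid input at $[0]: expected keys x, y, z, spin
invalid input at $[0]: expected keys x, y, z, spin
invalid input at $[0]: expected keys x, y, z, spin
```

View pics/w1.png

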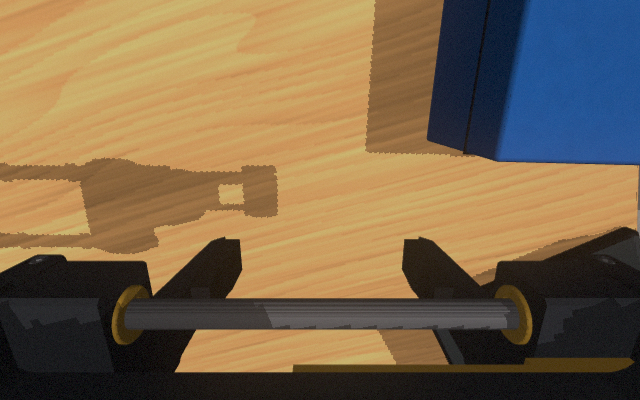

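All four keys are required, and nothing has moved yet. Retrying.

```bash
python3 -m pendant '[{"x":1,"y":-1,"z":0,"spin":0.165},{"x":1,"y":-1,"z":0,"spin":0.165},{"x":1,"y":-1,"z":0,"spin":0.165},{"x":1,"y":-1,"z":0,"spin":0.165},{"x":1,"y":-1,"z":0,"spin":0.165},{"x":1,"y":-1,"z":0,"spin":0.165},{"x":1,"y":-1,"z":0,"spin":0.165}]'
```

```text
time: 1.05
tool_pos: [386.0, 446.7, 238.9]
eef_rot: [0.007, 0.707, -0.007, 0.708]
ft_force: [-0.4, 0.6, -0.4]
finger_gap: 87.7
```

```bash
python3 -m pendant '[{"x":0.8,"y":-1,"z":0,"spin":0},{"x":0.8,"y":-1,"z":0,"spin":0},{"x":0.8,"y":-1,"z":0,"spin":0},{"x":0.8,"y":-1,"z":0,"spin":0},{"x":0.8,"y":-1,"z":0,"spin":0},{"x":0.8,"y":-1,"z":0,"spin":0}]'
python3 -m pendant '[{"x":0.1,"y":-1,"z":0,"spin":0},{"x":0.1,"y":-1,"z":0,"spin":0},{"x":0.1,"y":-1,"z":0,"spin":0},{"x":0.1,"y":-1,"z":0,"spin":0},{"x":0.1,"y":-1,"z":0,"spin":0}]'
python3 -m pendant '[{"x":0.06,"y":-1,"z":0,"spin":0},{"x":0.06,"y":-1,"z":0,"spin":0},{"x":0.06,"y":-1,"z":-0.4,"spin":0},{"x":0.06,"y":-1,"z":-0.4,"spin":0},{"x":0.06,"y":-1,"z":-0.4,"spin":0},{"x":0.06,"y":-1,"z":-0.4,"spin":0},{"x":0.06,"y":-1,"z":-0.4,"spin":0}]'
python3 - <<'E'
from h import *
o=get_obs();s=snapshot("wrist");cv2.imwrite("pics/w1b.png",s["color"][:,:,::-1])
import pickle;pickle.dump((o,s["camera_matrix"],s["mount"]),open("w1.pkl","wb"))
E
```

```text
time: 1.65
tool_pos: [545.8, 246.5, 238.9]
eef_rot: [0.007, 0.707, -0.007, 0.708]
ft_force: [-0.5, 0.2, 0.2]
finger_gap: 88.3
time: 2.15
tool_pos: [563.4, 46.0, 238.9]
eef_rot: [0.007, 0.707, -0.008, 0.707]
ft_force: [0.3, 0.6, 1.1]
finger_gap: 88.1
time: 2.85
tool_pos: [575.3, -148.6, 158.4]
eef_rot: [0.006, 0.707, -0.005, 0.707]
ft_force: [0.4, -0.5, -0.3]
finger_gap: 88.1
```

View pics/w1b.png

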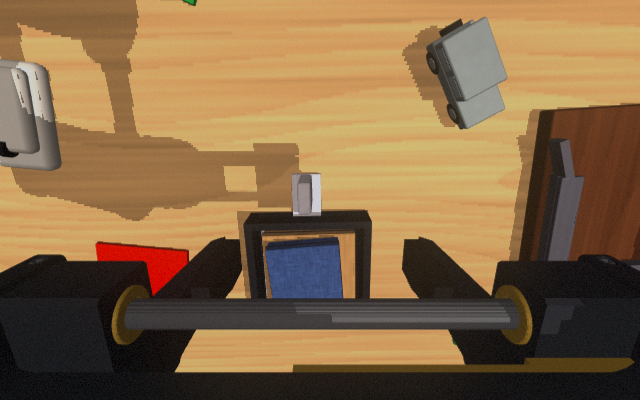

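```bash
python3 - <<'E'
import cv2
im=cv2.imread("pics/w1b.png")
cv2.imwrite("pics/c4.png",cv2.resize(im[160:300,230:385],None,fx=5,fy=4.2857*1.1667,interpolation=cv2.INTER_CUBIC))
E
```

```text
(no output)
```

View pics/c4.png

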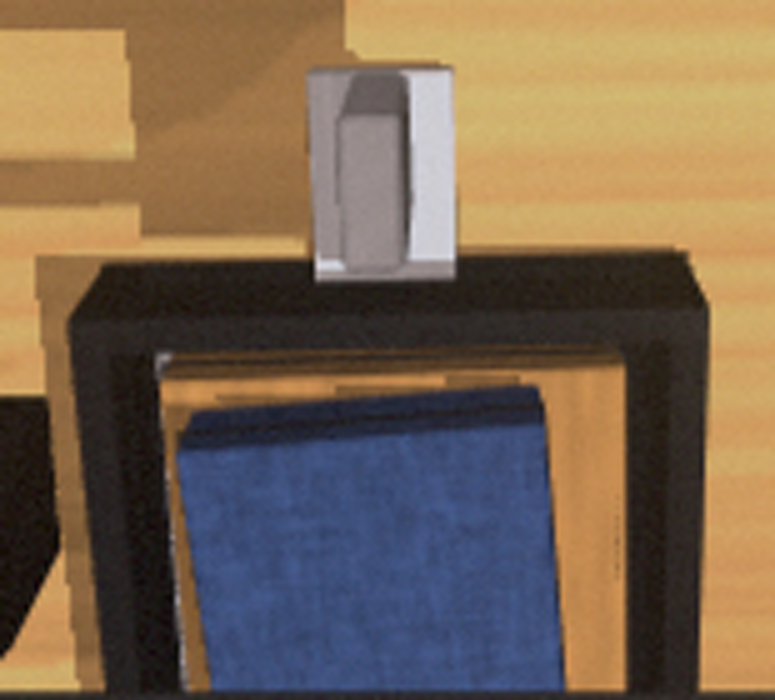

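```bash
cat >> h.py <<'E'
from scipy.spatial.transform import Rotation as Ro
def wcam(o,K,m):
    T=np.eye(4);T[:3,:3]=Ro.from_quat(o["eef_rot"]).as_matrix();T[:3,3]=o["tool_pos"]; return K,T@m
E
python3 - <<'E'
from h import *
import pickle
np.set_printoptions(suppress=True,precision=3)
c=wcam(*pickle.load(open("w1.pkl","rb")))
def do(n,pts,px,z0=0):
    v,r=fit(c,pts,uncrop(px,5,(230,160)),z0); print(n,v,np.degrees(v[2]),r.round(1).tolist())
do("plate",[[-105,-6,44],[-105,6,44],[-75,6,44],[-75,-6,44],[-105,-15,6],[-105,15,6]],[[340,115],[404,115],[404,270],[342,270],[308,71],[452,68]],3)
do("tray",[[-62,-63,33],[-62,63,33],[-62,-63,13],[-62,63,13]],[[73,318],[708,310],[90,285],[697,273]])
E
```

```text
plate [ 666.629 -165.292   -0.014] -0.7981333458014425 [[-0.7, -0.3], [0.1, -0.4], [0.5, 0.5], [-0.2, 0.5], [-0.3, -0.4], [0.7, 0.1]]
tray [ 667.344 -162.231    0.001] 0.07043160858977264 [[-1.2, 0.3], [0.9, -0.2], [0.3, -0.2], [-0.0, 0.2]]
```

```bash
python3 -m pendant '[{"x":0.007,"y":-0.075,"z":-0.2,"spin":0},{"x":0.007,"y":-0.075,"z":-0.45,"spin":0},{"x":0.007,"y":-0.075,"z":-0.6,"spin":0},{"x":0.007,"y":-0.075,"z":-0.69,"spin":0},{"x":0.007,"y":-0.075,"z":-0.69,"spin":0},{"x":0.007,"y":-0.075,"z":-0.69,"spin":0}]'
python3 -m pendant '[{"x":0,"y":0,"z":0,"spin":0},{"x":0,"y":0,"z":0,"spin":0},{"x":0,"y":0,"z":0,"spin":0},{"x":0,"y":0,"z":0,"spin":0},{"x":0,"y":0,"z":0,"spin":0},{"x":0,"y":0,"z":0,"spin":0}]' -1
```

```text
time: 3.5
tool_pos: [578.0, -164.2, 22.2]
eef_rot: [0.005, 0.706, -0.005, 0.708]
ft_force: [0.5, -0.9, 0.4]
finger_gap: 88.3
time: 4.1
tool_pos: [576.5, -165.4, 20.8]
eef_rot: [0.006, 0.707, -0.006, 0.707]
ft_force: [0.6, -1.0, 0.1]
finger_gap: 42.5
```

```bash
python3 -m pendant '[{"x":0,"y":0,"z":0,"spin":0},{"x":0,"y":0,"z":0,"spin":0},{"x":0,"y":0,"z":0,"spin":0},{"x":0,"y":0,"z":0,"spin":0},{"x":0,"y":0,"z":0,"spin":0},{"x":0,"y":0,"z":0,"spin":0}]' -1
```

```text
time: 4.7
tool_pos: [576.5, -165.2, 20.6]
eef_rot: [0.006, 0.707, -0.005, 0.707]
ft_force: [1.1, 0.7, -0.5]
finger_gap: 12.0
```

```bash
python3 -m pendant '[{"x":-0.03,"y":0,"z":0,"spin":0},{"x":-0.08,"y":0,"z":0,"spin":0},{"x":-0.13,"y":0,"z":0,"spin":0},{"x":-0.18,"y":0,"z":0,"spin":0},{"x":-0.23,"y":0,"z":0,"spin":0},{"x":-0.28,"y":0,"z":0,"spin":0},{"x":-0.33,"y":0,"z":0,"spin":0},{"x":-0.38,"y":0,"z":0,"spin":0},{"x":-0.43,"y":0,"z":0,"spin":0},{"x":-0.48,"y":0,"z":0,"spin":0},{"x":-0.53,"y":0,"z":0,"spin":0},{"x":-0.58,"y":0,"z":0,"spin":0},{"x":-0.62,"y":0,"z":0,"spin":0},{"x":-0.65,"y":0,"z":0,"spin":0},{"x":-0.65,"y":0,"z":0,"spin":0}]'
python3 - <<'E'
from h import *
for n in("wrist","side"):
    cv2.imwrite(f"pics/{n}2.png",snapshot(n)["color"][:,:,::-1])
E
```

```text
time: 6.2
tool_pos: [445.3, -165.1, 20.4]
eef_rot: [0.006, 0.708, -0.005, 0.707]
ft_force: [0.3, 0.8, -1.1]
finger_gap: 12.1
```

View pics/wrist2.png

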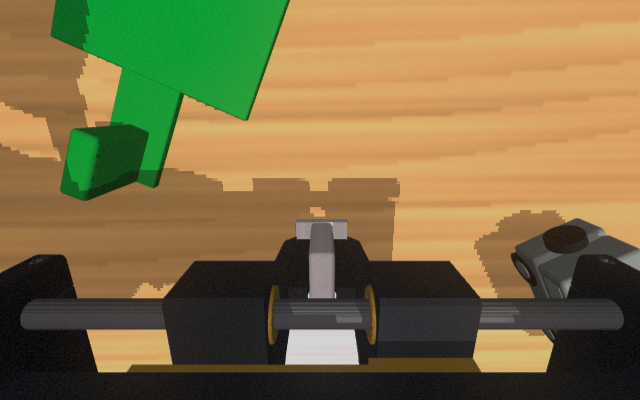

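View pics/side2.png

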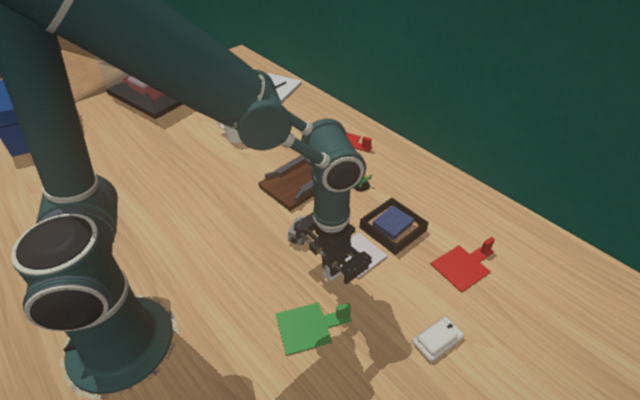

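The plate is drawn clear: wrist view shows the deck fully before the tray, gap 12.1. Lifting and carrying it towards the stand.

```bash
python3 -m pendant '[{"x":0,"y":0,"z":0.05,"spin":0},{"x":0,"y":0,"z":0.15,"spin":0},{"x":0,"y":0,"z":0.27,"spin":0},{"x":0,"y":0,"z":0.37,"spin":0},{"x":0,"y":0,"z":0.4,"spin":0},{"x":0,"y":0,"z":0.4,"spin":0}]'
python3 -m pendant '[{"x":-0.04,"y":0.08,"z":0,"spin":0.01},{"x":-0.08,"y":0.24,"z":0,"spin":0.02},{"x":-0.12,"y":0.42,"z":0,"spin":0.03},{"x":-0.15,"y":0.6,"z":0,"spin":0.04},{"x":-0.2,"y":0.78,"z":0,"spin":0.04},{"x":-0.2,"y":0.92,"z":0,"spin":0.04},{"x":-0.2,"y":1,"z":0,"spin":0.04},{"x":-0.2,"y":1,"z":0,"spin":0.04}]'
python3 -m pendant '[{"x":-0.03,"y":0.08,"z":0,"spin":0},{"x":-0.05,"y":0.2,"z":0,"spin":0},{"x":-0.06,"y":0.35,"z":0,"spin":0},{"x":-0.06,"y":0.46,"z":0,"spin":0},{"x":-0.06,"y":0.46,"z":0,"spin":0}]'
python3 - <<'E'
from h import *
import pickle
o=get_obs();s=snapshot("wrist");cv2.imwrite("pics/w3.png",s["color"][:,:,::-1])
pickle.dump((o,s["camera_matrix"],s["mount"]),open("w3.pkl","wb"));print(o["tool_pos"],o["eef_rot"],o["qpos"])
for n in("top","side"):
    cv2.imwrite(f"pics/{n}3.png",snapshot(n)["color"][:,:,::-1])
im=cv2.imread("pics/side3.png")
cv2.imwrite("pics/c5.png",cv2.resize(im[120:280,230:430],None,fx=4,fy=3.75,interpolation=cv2.INTER_CUBIC))
im=cv2.imread("pics/top3.png")
cv2.imwrite("pics/c6.png",cv2.resize(im[130:260,225:415],None,fx=4,fy=4,interpolation=cv2.INTER_CUBIC))
E
```

```text
time: 6.9
tool_pos: [447.9, -165.8, 102.3]
eef_rot: [0.005, 0.706, -0.006, 0.708]
ft_force: [0.2, 1.0, -1.0]
finger_gap: 11.8
time: 7.7
tool_pos: [404.3, 36.7, 99.2]
eef_rot: [-0.018, 0.708, 0.018, 0.706]
ft_force: [0.3, -0.3, -1.4]
finger_gap: 12.0
time: 8.2
tool_pos: [393.6, 127.8, 99.9]
eef_rot: [-0.018, 0.707, 0.018, 0.706]
ft_force: [0.9, -0.1, -1.8]
finger_gap: 11.8
[393.55291233 127.76992177  99.8571815 ] [-0.01760999  0.70749068  0.01763616  0.70628308] [ 2.53359676e-01 -1.03474339e-01  2.27443090e+00  5.11729421e-04
  9.72291229e-01 -1.36757607e+00]
```

View pics/w3.png

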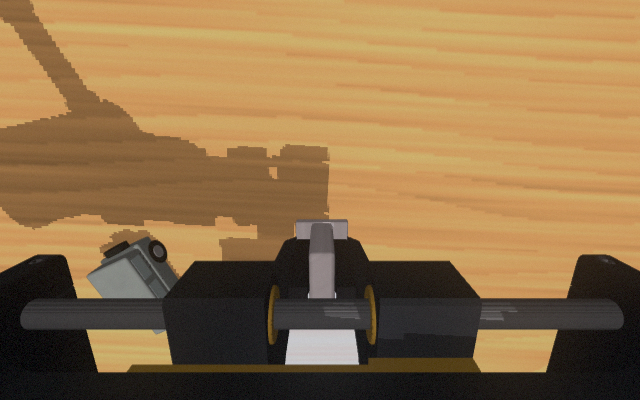

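View pics/c5.png

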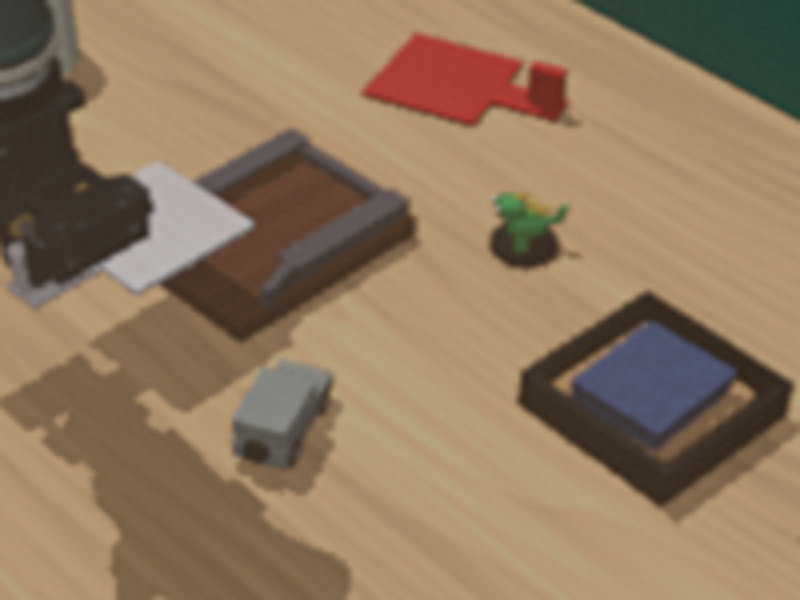

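View pics/c6.png

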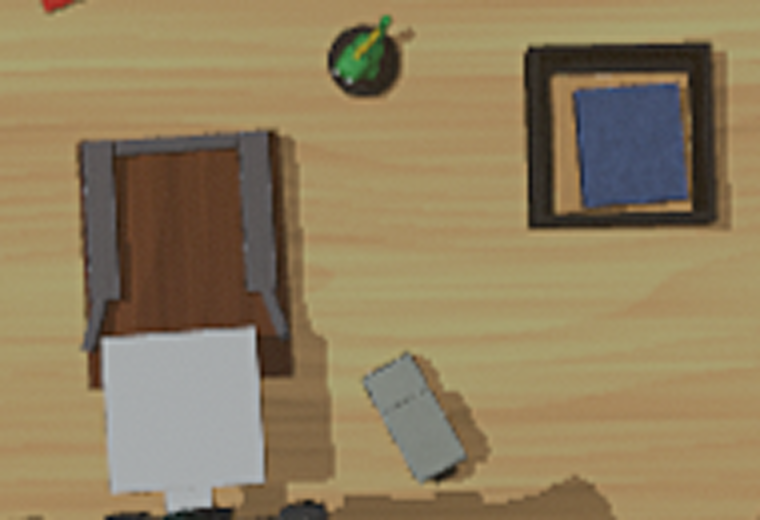

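```bash
python3 - <<'E'
from h import *
import pickle
np.set_printoptions(suppress=True,precision=3)
C=pickle.load(open("cams.pkl","rb"))
A=np.array([[50,50,6],[50,-50,6],[-50,-50,6],[-50,50,6]],float)
pt=uncrop([[102,339],[254,326],[264,482],[112,495]],4,(225,130))
ps=(np.array([[155,163],[254,224],[138,291]])+.5)/[4,3.75]-.5+[230,120]
def f(v):
    R=Ro.from_euler("ZYX",v[3:]).as_matrix(); 
    return np.r_[(proj(C["top"],A@R.T+v[:3])-pt).ravel(),(proj(C["side"],A[:3]@R.T+v[:3])-ps).ravel()]
r=least_squares(f,[480,130,85,0,0,0],x_scale=[100,100,100,1,1,1]);print(r.x[:3],np.degrees(r.x[3:]),r.fun.round(1))
# stand refit both cams
S=np.array([[-110,70,20],[-110,-70,20],[-50,43,35],[-50,-43,35],[62,-70,20.]])
st=uncrop([[89,388],[293,376],[120,299],[246,293]],4,(225,130))
print(fit(C["top"],S[:4],st))
# side c3 (scale 4, offset 250,150): block front-left top (36,136)->y=+70; front-right (162,226)top
sp=uncrop([[36,137],[163,225]],4,(250,150))
print(fit(C["side"],S[:2],sp))
o,_,_=pickle.load(open("w3.pkl","rb"));M=Ro.from_quat(o["eef_rot"]).as_matrix();print("tool yaw",np.degrees(np.arctan2(M[1,1],M[0,1]))-90)
E
```

```text
[483.795 130.486  81.429] [ 3.998  1.333 -0.931] [-0.4  0.   0.1 -0.   0.6 -0.1 -0.2 -0.1  0.3  0.1 -0.1 -0.  -0.2 -0. ]
(array([610.609, 138.633,   0.044]), array([[-0.054,  0.277],
       [-0.136,  0.309],
       [ 0.047, -0.112],
       [ 0.14 , -0.47 ]]))
(array([612.813, 139.806,   0.073]), array([[-0.652, -1.058],
       [ 0.612,  0.891]]))
tool yaw 2.856234219565266
```

```bash
python3 -m pendant '[{"x":0,"y":0.004,"z":-0.08,"spin":0},{"x":0,"y":0.004,"z":-0.16,"spin":0},{"x":0,"y":0.004,"z":-0.23,"spin":0},{"x":0,"y":0.004,"z":-0.27,"spin":0},{"x":0,"y":0.004,"z":-0.29,"spin":0},{"x":0,"y":0.004,"z":-0.29,"spin":0}]'
python3 - <<'E'
from h import *
import pickle
o=get_obs();print(o["tool_pos"],o["ft_force"],o["ft_torque"])
for n in("top","side"):
    cv2.imwrite(f"pics/{n}4.png",snapshot(n)["color"][:,:,::-1])
im=cv2.imread("pics/side4.png")
cv2.imwrite("pics/c7.png",cv2.resize(im[140:230,240:350],None,fx=6,fy=6,interpolation=cv2.INTER_CUBIC))
im=cv2.imread("pics/top4.png")
cv2.imwrite("pics/c8.png",cv2.resize(im[155:260,235:320],None,fx=5.6,fy=5.6,interpolation=cv2.INTER_CUBIC))
E
```

```text
time: 8.95
tool_pos: [394.2, 126.8, 42.3]
eef_rot: [-0.017, 0.707, 0.016, 0.707]
ft_force: [0.4, -0.6, -0.9]
finger_gap: 12.0
[394.21413112 126.83997137  42.28065847] [ 0.43918374 -0.61274119 -0.87614133] [-0.02268774  0.10841799  0.00106428]
```

View pics/c7.png

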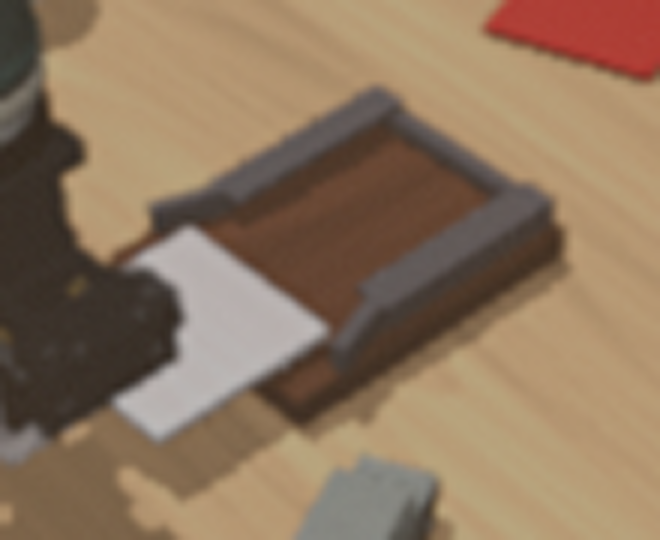

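View pics/c8.png

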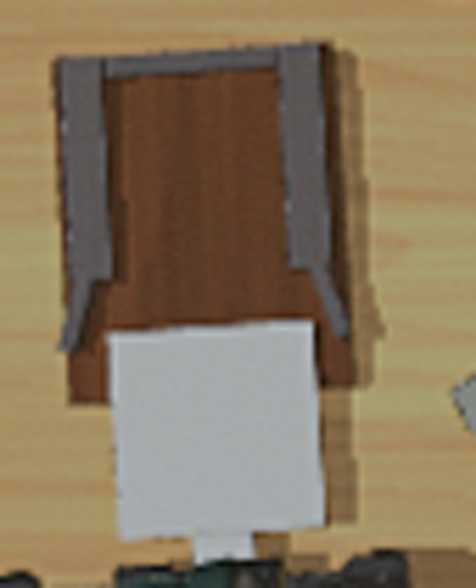

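```bash
python3 - <<'E'
from h import *
import pickle
np.set_printoptions(suppress=True,precision=3)
C=pickle.load(open("cams.pkl","rb"))
u=lambda p:uncrop(p,5.6,(235,155))
P,r=fit(C["top"],[[50,50,6],[50,-50,6],[-50,-50,6],[-50,50,6]],u([[107,335],[315,320],[325,522],[119,538]]),24);print(P,r.round(1).tolist())
S,r=fit(C["top"],[[-110,70,20],[-110,-70,20],[-50,43,35],[-50,-43,35],[-50,52.5,35],[-50,-52.5,35]],u([[68,404],[355,386],[110,280],[290,267],[86,281],[314,265]]));print(S,r.round(1).tolist())
d=P[:2]-S[:2];a=S[2];print("plate in stand",d@[np.cos(a),np.sin(a)],d@[-np.sin(a),np.cos(a)],np.degrees(P[2]-a))
P2,r=fit(C["side"],[[50,50,6],[50,-50,6],[-50,-50,6]],(np.array([[190,227],[328,329],[160,440]])+.5)/6-.5+[240,140],24);print(P2,r.round(1).tolist())
S2,r=fit(C["side"],[[-110,-70,20],[-50,43,35],[-50,-43,35],[50,43,35],[50,-43,35]],(np.array([[298,420],[238,203],[378,312],[385,120],[492,187]])+.5)/6-.5+[240,140]);print(S2,r.round(1).tolist())
E
```

```text
[485.368 130.063   0.054] [[0.1, -0.4], [-0.4, -0.3], [0.2, 0.5], [0.1, 0.2]]
[610.751 139.5     0.053] [[0.2, 0.3], [-0.2, 0.1], [0.3, -0.2], [-0.3, -0.1], [1.1, -0.2], [-1.1, 0.1]]
plate in stand -125.70635901641595 -2.8023516817003506 0.06240634568890659
[486.65  132.276   0.056] [[-0.1, 0.1], [0.2, 0.0], [-0.1, -0.1]]
[605.994 135.307   0.088] [[1.5, -0.6], [-0.7, 1.9], [-3.1, -2.4], [-0.4, -0.2], [2.7, 1.4]]
```

```bash
python3 -m pendant '[{"x":0,"y":0.006,"z":-0.006,"spin":0.002},{"x":0,"y":0.013,"z":-0.014,"spin":0.002},{"x":0,"y":0.013,"z":-0.014,"spin":0.002},{"x":0.03,"y":0.014,"z":-0.014,"spin":0.002},{"x":0.06,"y":0.016,"z":-0.014,"spin":0.002},{"x":0.09,"y":0.018,"z":-0.014,"spin":0.002},{"x":0.12,"y":0.019,"z":-0.014,"spin":0.002},{"x":0.12,"y":0.019,"z":-0.014,"spin":0.002}]'
python3 - <<'E'
from h import *
for n in("top","side"):
    cv2.imwrite(f"pics/{n}5.png",snapshot(n)["color"][:,:,::-1])
im=cv2.imread("pics/side5.png")
cv2.imwrite("pics/c9.png",cv2.resize(im[140:230,240:350],None,fx=6,fy=6,interpolation=cv2.INTER_CUBIC))
im=cv2.imread("pics/top5.png")
cv2.imwrite("pics/c10.png",cv2.resize(im[155:260,235:320],None,fx=5.6,fy=5.6,interpolation=cv2.INTER_CUBIC))
E
```

```text
time: 9.85
tool_pos: [420.0, 131.4, 40.2]
eef_rot: [-0.018, 0.707, 0.018, 0.707]
ft_force: [-0.1, -1.1, -1.0]
finger_gap: 11.8
```

View pics/c9.png

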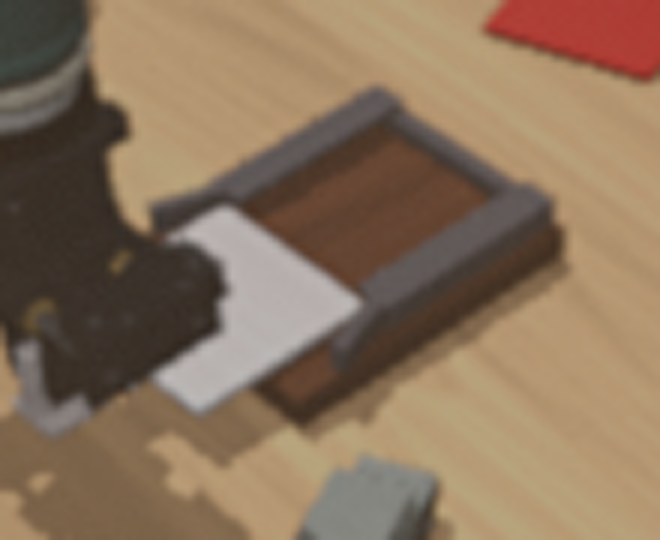

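View pics/c10.png

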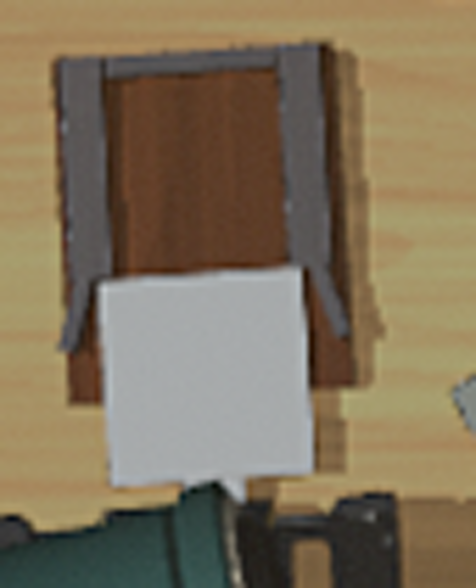

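```bash
python3 -m pendant '[{"x":0.02,"y":0.001,"z":-0.003,"spin":0},{"x":0.05,"y":0.003,"z":-0.006,"spin":0},{"x":0.08,"y":0.004,"z":-0.006,"spin":0},{"x":0.11,"y":0.006,"z":-0.006,"spin":0},{"x":0.14,"y":0.007,"z":-0.006,"spin":0},{"x":0.14,"y":0.007,"z":-0.006,"spin":0}]'
python3 - <<'E'
from h import *
for n in("top","side"):
    cv2.imwrite(f"pics/{n}6.png",snapshot(n)["color"][:,:,::-1])
print(get_obs()["ft_force"],get_obs()["ft_torque"])
im=cv2.imread("pics/side6.png")
cv2.imwrite("pics/c11.png",cv2.resize(im[140:230,240:350],None,fx=6,fy=6,interpolation=cv2.INTER_CUBIC))
im=cv2.imread("pics/top6.png")
cv2.imwrite("pics/c12.png",cv2.resize(im[155:260,235:320],None,fx=5.6,fy=5.6,interpolation=cv2.INTER_CUBIC))
E
```

```text
time: 10.55
tool_pos: [447.9, 132.8, 39.0]
eef_rot: [-0.018, 0.707, 0.018, 0.707]
ft_force: [0.7, -0.4, -1.3]
finger_gap: 11.4
[-0.13462126  0.20764564 -2.24714828] [0.00634344 0.10803587 0.02005076]
```

View pics/c11.png

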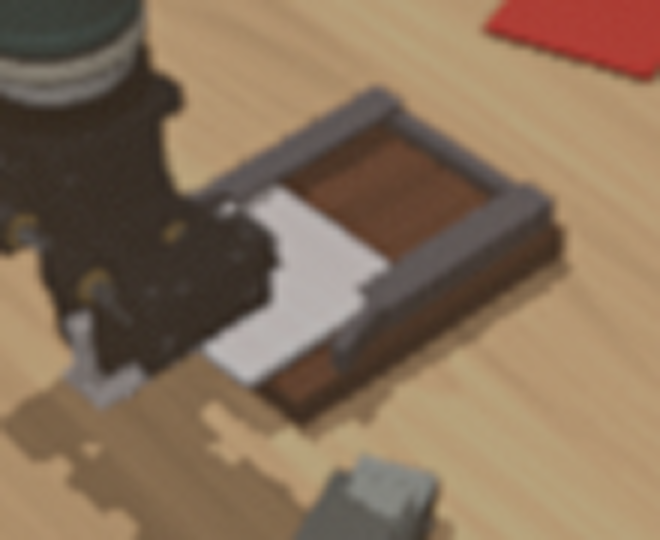

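View pics/c12.png

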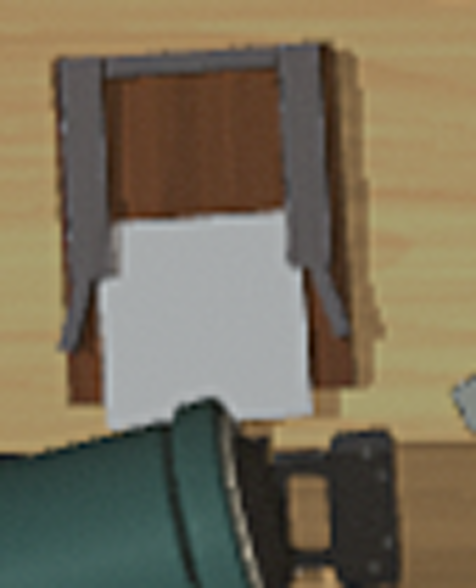

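```bash
python3 -m pendant '[{"x":0.03,"y":0.001,"z":0,"spin":0},{"x":0.07,"y":0.003,"z":-0.002,"spin":0},{"x":0.11,"y":0.005,"z":-0.004,"spin":0},{"x":0.15,"y":0.007,"z":-0.004,"spin":0},{"x":0.19,"y":0.009,"z":-0.004,"spin":0},{"x":0.23,"y":0.011,"z":-0.004,"spin":0},{"x":0.27,"y":0.013,"z":-0.004,"spin":0},{"x":0.3,"y":0.014,"z":-0.004,"spin":0},{"x":0.33,"y":0.016,"z":-0.004,"spin":0},{"x":0.33,"y":0.016,"z":-0.004,"spin":0}]'
```

```text
time: 11.65
tool_pos: [513.6, 135.9, 38.1]
eef_rot: [-0.018, 0.707, 0.018, 0.707]
ft_force: [-0.5, -0.4, -0.4]
finger_gap: 11.5
```

```bash
python3 -m pendant '[{"x":0.01,"y":0,"z":0,"spin":0},{"x":0.02,"y":0.001,"z":0,"spin":0},{"x":0.02,"y":0.001,"z":0,"spin":0}]';python3 -m pendant '[{"x":0.01,"y":0,"z":0,"spin":0},{"x":0.015,"y":0.001,"z":0,"spin":0},{"x":0.015,"y":0.001,"z":0,"spin":0}]'
```

```text
time: 11.95
tool_pos: [516.7, 136.1, 38.0]
eef_rot: [-0.018, 0.707, 0.018, 0.707]
ft_force: [-0.3, -0.7, -2.7]
finger_gap: 11.5
time: 12.25
tool_pos: [519.6, 136.3, 37.9]
eef_rot: [-0.018, 0.707, 0.018, 0.707]
ft_force: [-0.6, -0.6, -1.6]
finger_gap: 11.6
```

```bash
for i in 1; do python3 -m pendant '[{"x":0.005,"y":0,"z":0,"spin":0},{"x":0.01,"y":0.0005,"z":0,"spin":0},{"x":0.01,"y":0.0005,"z":0,"spin":0}]'; done; python3 -m pendant '[{"x":0.005,"y":0,"z":0,"spin":0},{"x":0.01,"y":0.0005,"z":0,"spin":0},{"x":0.01,"y":0.0005,"z":0,"spin":0}]'
```

```text
time: 12.55
tool_pos: [519.7, 136.3, 37.6]
eef_rot: [-0.018, 0.708, 0.018, 0.705]
ft_force: [-6.5, 0.6, 3.0]
finger_gap: 11.4
time: 12.85
tool_pos: [519.7, 136.3, 37.6]
eef_rot: [-0.018, 0.71, 0.018, 0.704]
ft_force: [-12.2, 1.1, 8.6]
finger_gap: 12.0
```

```bash
python3 -m pendant '[{"x":-0.015,"y":0,"z":0,"spin":0},{"x":-0.015,"y":0,"z":0,"spin":0}]'
python3 -m pendant '[{"x":0,"y":0,"z":0,"spin":0},{"x":0,"y":0,"z":0,"spin":0},{"x":0,"y":0,"z":0,"spin":0},{"x":0,"y":0,"z":0,"spin":0},{"x":0,"y":0,"z":0,"spin":0}]' -0.2
python3 -m pendant '[{"x":0,"y":0,"z":0.1,"spin":0},{"x":0,"y":0,"z":0.3,"spin":0},{"x":-0.1,"y":-0.1,"z":0.5,"spin":0},{"x":-0.3,"y":-0.3,"z":0.7,"spin":0},{"x":-0.3,"y":-0.6,"z":0.7,"spin":0},{"x":-0.3,"y":-0.9,"z":0.7,"spin":0},{"x":-0.3,"y":-1,"z":0.7,"spin":0},{"x":-0.3,"y":-1,"z":0.7,"spin":0}]' 1
python3 - <<'E'
from h import *
import pickle
o=get_obs();s=snapshot("wrist");cv2.imwrite("pics/w7.png",s["color"][:,:,::-1]);print(o["tool_pos"])
pickle.dump((o,s["camera_matrix"],s["mount"]),open("w7.pkl","wb"))
for n in("top","side"):
    cv2.imwrite(f"pics/{n}7.png",snapshot(n)["color"][:,:,::-1])
im=cv2.imread("pics/side7.png")
cv2.imwrite("pics/c13.png",cv2.resize(im[140:250,240:440],None,fx=4,fy=4,interpolation=cv2.INTER_CUBIC))
im=cv2.imread("pics/top7.png")
cv2.imwrite("pics/c14.png",cv2.resize(im[155:260,235:355],None,fx=5.6,fy=5.6,interpolation=cv2.INTER_CUBIC))
E
```

```text
time: 13.05
tool_pos: [519.7, 136.5, 37.7]
eef_rot: [-0.018, 0.707, 0.018, 0.706]
ft_force: [-3.5, 0.2, -0.4]
finger_gap: 11.7
time: 13.55
tool_pos: [520.9, 136.5, 38.0]
eef_rot: [-0.018, 0.707, 0.018, 0.707]
ft_force: [0.5, 0.1, -0.2]
finger_gap: 35.2
time: 14.35
tool_pos: [460.6, -68.4, 178.8]
eef_rot: [-0.017, 0.706, 0.015, 0.708]
ft_force: [0.2, 0.1, -0.2]
finger_gap: 88.1
[460.56365171 -68.40576156 178.80226757]
```

View pics/w7.png

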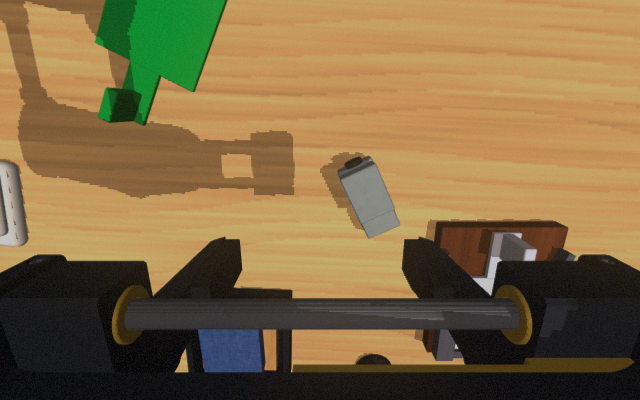

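View pics/c13.png

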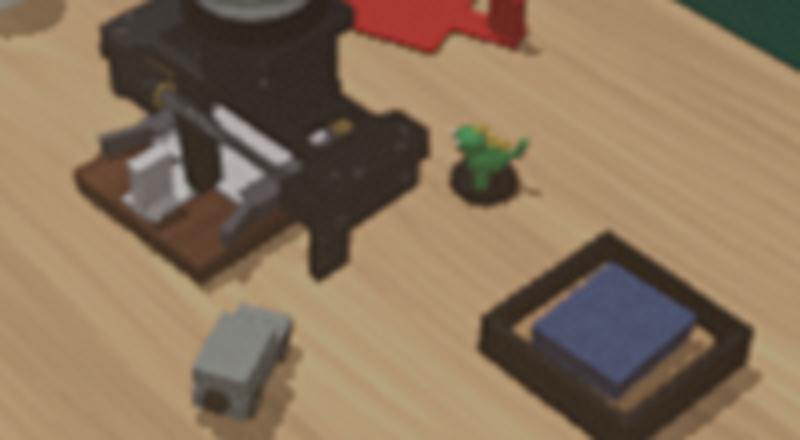

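View pics/c14.png

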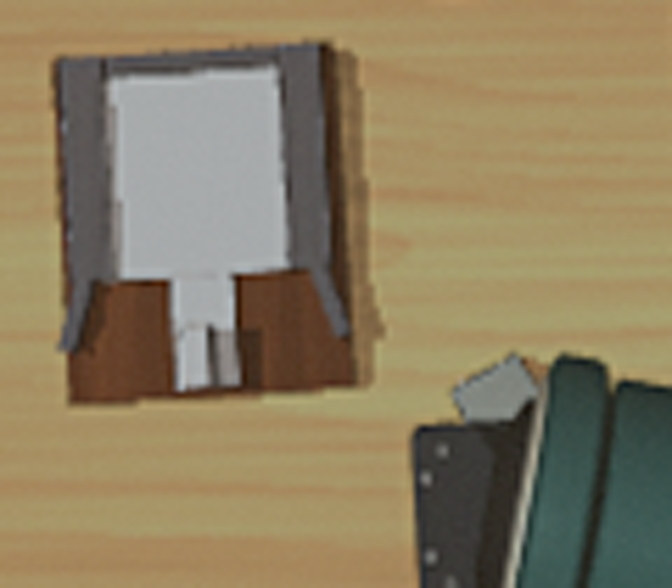

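The plate is home: in the top crop its deck's trailing edge is flush with the lip ends, around (120,278)–(290,268). Now for the car.

```bash
python3 - <<'E'
import cv2
im=cv2.imread("pics/w7.png")
cv2.imwrite("pics/c15.png",cv2.resize(im[145:245,315:415],None,fx=6,fy=6,interpolation=cv2.INTER_CUBIC))
E
```

```text
(no output)
```

View pics/c15.png

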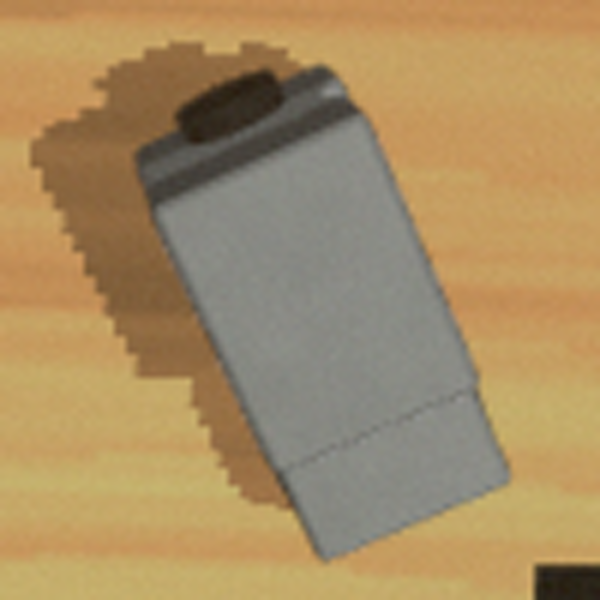

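```bash
python3 - <<'E'
from h import *
import pickle
np.set_printoptions(suppress=True,precision=3)
o,K,m=pickle.load(open("w7.pkl","rb"));c=wcam(o,K,m)
v,r=fit(c,[[-38,-19,44],[-38,19,44],[14,-19,44],[14,19,44],[41,-19,26],[41,19,26]],uncrop([[157,205],[367,115],[280,470],[475,388],[325,560],[510,475]],6,(315,145)));print(v,np.degrees(v[2]),r.round(1).tolist())
a=v[2];print("grasp",v[:2]-8*np.array([np.cos(a),np.sin(a)]))
M=Ro.from_quat(o["eef_rot"]).as_matrix();print("jaw-90",np.degrees(np.arctan2(M[1,1],M[0,1]))-90)
print(get_obs())
E
```

```text
[473.508 -17.305   0.483] 27.67762904234611 [[-1.4, -0.3], [0.2, -1.9], [-0.9, 1.1], [1.8, -0.4], [-0.8, 0.8], [1.1, 1.2]]
grasp [466.424 -21.02 ]
jaw-90 2.541635422589934
{'time': 14.5, 'qpos': array([-0.191, -0.092,  2.105,  0.001,  1.129, -1.811]), 'joint_vel': array([ 0.039,  0.003,  0.004,  0.001,  0.002, -0.002]), 'tau': array([ -1.065, -28.802, -33.923,  -0.126,   0.05 ,  -0.022]), 'tool_pos': array([460.444, -63.452, 177.788]), 'eef_rot': array([-0.017,  0.707,  0.017,  0.707]), 'ft_force': array([-0.487,  0.374,  0.177]), 'ft_torque': array([0.056, 0.   , 0.027]), 'finger_gap': 88.4236481239563}
```

```bash
python3 -m pendant '[{"x":0.033,"y":0.1,"z":-0.1,"spin":0.09},{"x":0.033,"y":0.206,"z":-0.2,"spin":0.18},{"x":0.033,"y":0.206,"z":-0.35,"spin":0.27},{"x":0.033,"y":0.206,"z":-0.45,"spin":0.282},{"x":0.033,"y":0.206,"z":-0.45,"spin":0.282},{"x":0.033,"y":0.206,"z":-0.45,"spin":0.282},{"x":0.033,"y":0.206,"z":-0.45,"spin":0.282}]'
python3 - <<'E'
from h import *
import pickle
o=get_obs();s=snapshot("wrist");cv2.imwrite("pics/w8.png",s["color"][:,:,::-1]);print(o["tool_pos"],o["qpos"])
pickle.dump((o,s["camera_matrix"],s["mount"]),open("w8.pkl","wb"))
E
```

```text
time: 15.2
tool_pos: [468.3, -21.7, 89.2]
eef_rot: [-0.173, 0.685, 0.173, 0.686]
ft_force: [-0.0, -0.1, 0.9]
finger_gap: 88.2
[468.32448077 -21.6644436   89.17520147] [-9.94424898e-02  2.03961197e-02  2.17939338e+00  1.35475759e-04
  9.39738939e-01 -2.16443290e+00]
```

View pics/w8.png

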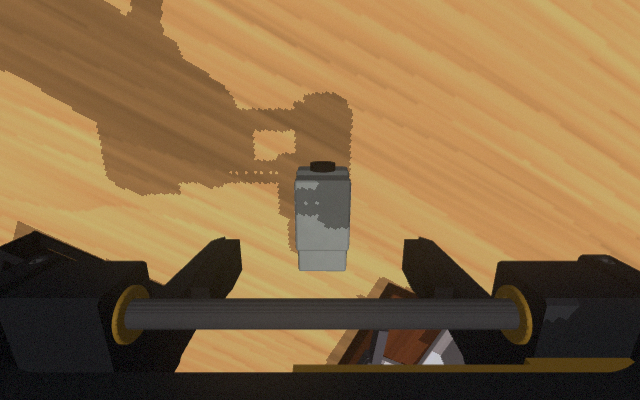

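```bash
python3 - <<'E'
from h import *
import pickle
np.set_printoptions(suppress=True,precision=3)
o,K,m=pickle.load(open("w8.pkl","rb"));c=wcam(o,K,m)
v,r=fit(c,[[-38,-19,44],[-38,19,44],[14,-19,44],[14,19,44],[41,-19,26],[41,19,26]],[[295.5,180],[350.5,180],[297,250],[350,250],[298.5,271],[347,271]]);print(v,np.degrees(v[2]),r.round(1).tolist())
a=v[2];print("grasp",v[:2]-8*np.array([np.cos(a),np.sin(a)]))
E
```

```text
[473.525 -17.242   0.496] 28.39962967795808 [[-1.3, -0.8], [1.6, -0.8], [-0.7, 0.8], [-0.1, 0.8], [0.6, 0.2], [-0.0, 0.2]]
grasp [466.487 -21.047]
```

```bash
python3 -m pendant '[{"x":-0.005,"y":0,"z":-0.12,"spin":0},{"x":-0.005,"y":0,"z":-0.24,"spin":0},{"x":-0.005,"y":0,"z":-0.33,"spin":0},{"x":-0.005,"y":0,"z":-0.38,"spin":0},{"x":-0.005,"y":0,"z":-0.385,"spin":0},{"x":-0.005,"y":0,"z":-0.385,"spin":0}]'
python3 -m pendant '[{"x":0,"y":0,"z":0,"spin":0},{"x":0,"y":0,"z":0,"spin":0},{"x":0,"y":0,"z":0,"spin":0},{"x":0,"y":0,"z":0,"spin":0},{"x":0,"y":0,"z":0,"spin":0},{"x":0,"y":0,"z":0,"spin":0},{"x":0,"y":0,"z":0,"spin":0},{"x":0,"y":0,"z":0,"spin":0},{"x":0,"y":0,"z":0,"spin":0},{"x":0,"y":0,"z":0,"spin":0}]' -1
```

```text
time: 15.85
tool_pos: [467.0, -22.4, 11.7]
eef_rot: [-0.173, 0.685, 0.172, 0.686]
ft_force: [0.1, -0.8, -0.2]
finger_gap: 88.3
time: 16.85
tool_pos: [466.1, -22.3, 10.9]
eef_rot: [-0.173, 0.686, 0.173, 0.686]
ft_force: [-0.3, -0.6, 0.1]
finger_gap: 37.3
```

```bash
python3 -m pendant '[{"x":0,"y":0,"z":0.04,"spin":0},{"x":0,"y":0,"z":0.14,"spin":0},{"x":0,"y":0,"z":0.28,"spin":0},{"x":0,"y":0,"z":0.4,"spin":0},{"x":0,"y":0,"z":0.48,"spin":0},{"x":0,"y":0,"z":0.5,"spin":0}]'
python3 -m pendant '[{"x":0.06,"y":0.07,"z":0,"spin":-0.03},{"x":0.16,"y":0.19,"z":0,"spin":-0.09},{"x":0.28,"y":0.34,"z":0,"spin":-0.15},{"x":0.41,"y":0.5,"z":0,"spin":-0.21},{"x":0.54,"y":0.65,"z":0,"spin":-0.26},{"x":0.63,"y":0.76,"z":0,"spin":-0.282},{"x":0.678,"y":0.813,"z":0,"spin":-0.282},{"x":0.678,"y":0.813,"z":0,"spin":-0.282},{"x":0.678,"y":0.813,"z":0,"spin":-0.282},{"x":0.678,"y":0.813,"z":0,"spin":-0.282}]'
python3 - <<'E'
from h import *
o=get_obs();print(o["tool_pos"],o["eef_rot"],o["finger_gap"])
M=Ro.from_quat(o["eef_rot"]).as_matrix();print("jaw-90",np.degrees(np.arctan2(M[1,1],M[0,1]))-90)
for n in("side","wrist"): cv2.imwrite(f"pics/{n}9.png",snapshot(n)["color"][:,:,::-1])
im=cv2.imread("pics/side9.png")
cv2.imwrite("pics/c16.png",cv2.resize(im[110:230,240:440],None,fx=4,fy=4,interpolation=cv2.INTER_CUBIC))
E
```

```text
time: 17.45
tool_pos: [467.7, -22.5, 113.4]
eef_rot: [-0.173, 0.684, 0.172, 0.687]
ft_force: [0.3, -0.4, -0.8]
finger_gap: 37.9
time: 18.45
tool_pos: [600.4, 139.0, 110.3]
eef_rot: [-0.018, 0.708, 0.017, 0.706]
ft_force: [0.3, -0.1, -1.0]
finger_gap: 37.7
[600.44203432 139.02867707 110.34442852] [-0.01788351  0.70752455  0.01742719  0.70624747] 37.720376872950396
jaw-90 2.861501795409424
```

View pics/c16.png

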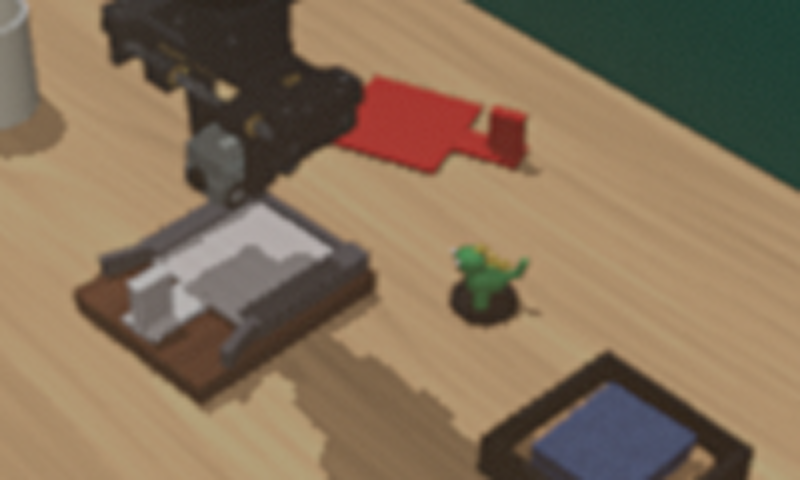

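View pics/wrist9.png

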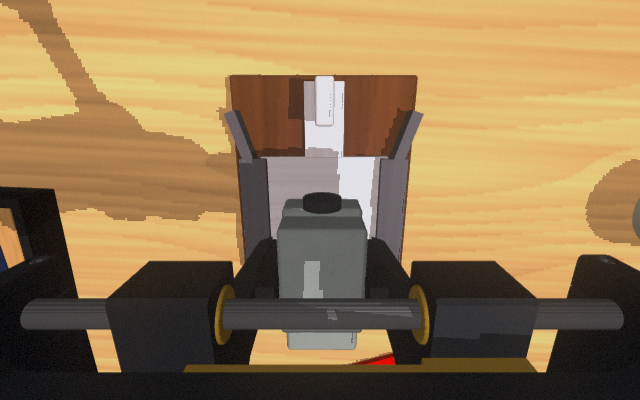

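```bash
python3 -m pendant '[{"x":0.006,"y":0.006,"z":-0.06,"spin":0},{"x":0.006,"y":0.006,"z":-0.15,"spin":0},{"x":0.006,"y":0.006,"z":-0.24,"spin":0},{"x":0.006,"y":0.006,"z":-0.31,"spin":0},{"x":0.006,"y":0.006,"z":-0.345,"spin":0},{"x":0.006,"y":0.006,"z":-0.355,"spin":0},{"x":0.006,"y":0.006,"z":-0.355,"spin":0},{"x":0.006,"y":0.006,"z":-0.355,"spin":0}]'
python3 -m pendant '[{"x":0,"y":0,"z":-0.004,"spin":0},{"x":0,"y":0,"z":-0.007,"spin":0},{"x":0,"y":0,"z":-0.007,"spin":0}]'
```

```text
time: 19.35
tool_pos: [603.8, 141.6, 40.7]
eef_rot: [-0.018, 0.706, 0.018, 0.707]
ft_force: [-0.4, 0.2, -1.3]
finger_gap: 37.6
time: 19.65
tool_pos: [603.2, 141.5, 38.9]
eef_rot: [-0.018, 0.707, 0.018, 0.707]
ft_force: [-0.7, 0.8, -0.3]
finger_gap: 37.8
```

```bash
python3 -m pendant '[{"x":0,"y":0,"z":-0.004,"spin":0},{"x":0,"y":0,"z":-0.007,"spin":0},{"x":0,"y":0,"z":-0.007,"spin":0}]'; python3 -m pendant '[{"x":0,"y":0,"z":-0.003,"spin":0},{"x":0,"y":0,"z":-0.004,"spin":0},{"x":0,"y":0,"z":-0.004,"spin":0}]'
```

```text
time: 19.95
tool_pos: [602.9, 141.5, 37.0]
eef_rot: [-0.018, 0.707, 0.018, 0.707]
ft_force: [0.6, -0.5, -1.5]
finger_gap: 37.8
time: 20.25
tool_pos: [603.0, 141.5, 36.9]
eef_rot: [-0.018, 0.707, 0.018, 0.707]
ft_force: [-3.4, -0.4, 5.1]
finger_gap: 37.6
```

```bash
python3 -m pendant '[{"x":0,"y":0,"z":0.002,"spin":0},{"x":0,"y":0,"z":0.002,"spin":0},{"x":0,"y":0,"z":0.002,"spin":0},{"x":0,"y":0,"z":0.002,"spin":0},{"x":0,"y":0,"z":0.002,"spin":0}]' 0.13
python3 -m pendant '[{"x":0,"y":0,"z":0.03,"spin":0},{"x":0,"y":0,"z":0.1,"spin":0},{"x":0,"y":0,"z":0.22,"spin":0},{"x":0,"y":0,"z":0.4,"spin":0},{"x":0,"y":0,"z":0.6,"spin":0},{"x":-0.2,"y":-0.2,"z":0.8,"spin":0},{"x":-0.4,"y":-0.4,"z":0.9,"spin":0},{"x":-0.6,"y":-0.6,"z":0.9,"spin":0},{"x":-0.8,"y":-0.8,"z":0.9,"spin":0},{"x":-0.8,"y":-1,"z":0.9,"spin":0},{"x":-0.8,"y":-1,"z":0.9,"spin":0}]'
python3 - <<'E'
from h import *
for n in("side","top"): cv2.imwrite(f"pics/{n}10.png",snapshot(n)["color"][:,:,::-1])
im=cv2.imread("pics/side10.png")
cv2.imwrite("pics/c17.png",cv2.resize(im[130:260,240:440],None,fx=4,fy=4,interpolation=cv2.INTER_CUBIC))
im=cv2.imread("pics/top10.png")
cv2.imwrite("pics/c18.png",cv2.resize(im[125:235,235:415],None,fx=4.4,fy=4.4,interpolation=cv2.INTER_CUBIC))
E
```

```text
time: 20.75
tool_pos: [603.0, 141.5, 36.6]
eef_rot: [-0.018, 0.707, 0.018, 0.707]
ft_force: [-0.2, 0.4, 0.4]
finger_gap: 49.8
time: 21.85
tool_pos: [441.3, -60.7, 218.5]
eef_rot: [-0.018, 0.706, 0.017, 0.708]
ft_force: [1.4, 0.0, 1.0]
finger_gap: 49.9
```

View pics/c17.png

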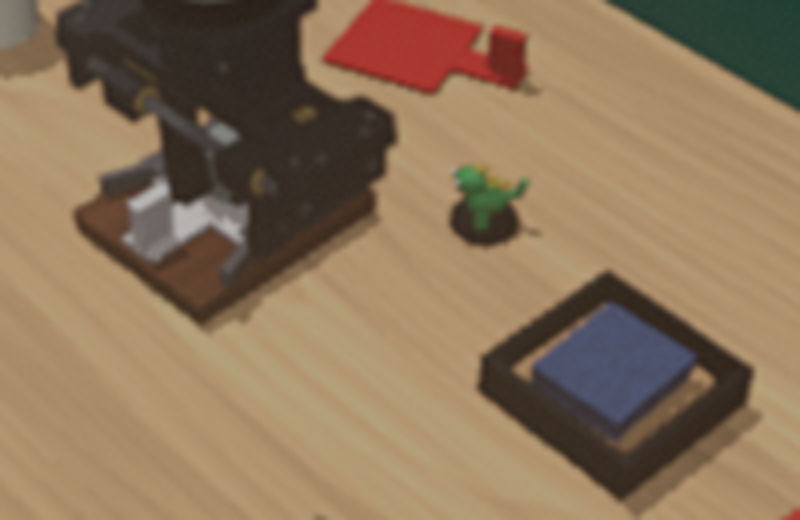

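View pics/c18.png

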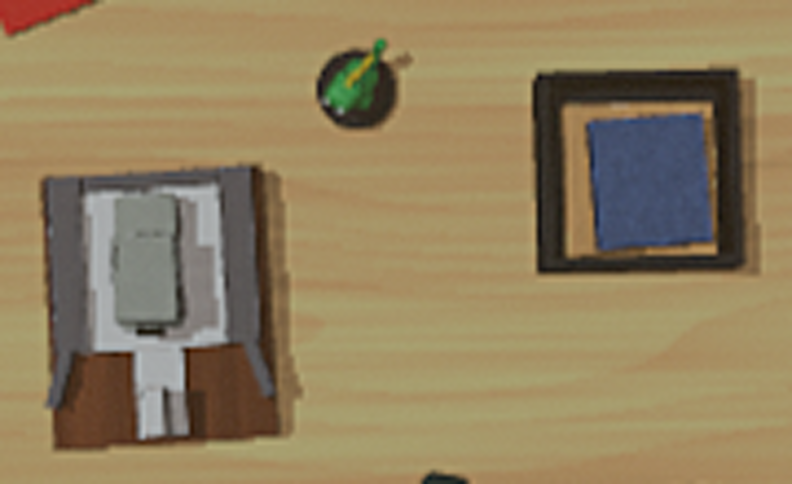

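View pics/top10.png

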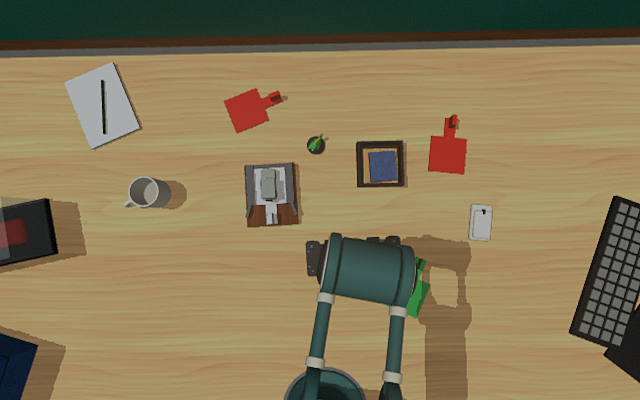

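```bash
python3 - <<'E'
from h import *
import pickle
np.set_printoptions(suppress=True,precision=3)
C=pickle.load(open("cams.pkl","rb"))
for n in("side","top"): cv2.imwrite(f"pics/{n}11.png",snapshot(n)["color"][:,:,::-1])
o=get_obs();print(o["time"],o["joint_vel"])
im=cv2.imread("pics/side11.png")
cv2.imwrite("pics/c19.png",cv2.resize(im[145:245,250:430],None,fx=4.4,fy=4.4,interpolation=cv2.INTER_CUBIC))
u=lambda p:uncrop(p,4.4,(235,125))
P,r=fit(C["top"],[[14,19,44],[14,-19,44],[-38,19,44],[-38,-19,44],[41,19,26],[41,-19,26]],u([[114,238],[179,232],[117,322],[181,326-6],[116,196],[178,194]]),26);print("car",P,np.degrees(P[2]),r.round(1).tolist())
# box_top z from both views
A=np.array([[40,35,20],[40,-35,20],[-40,-35,20],[-40,35,20.]])
pt=u([[586,120],[701,114],[713,243],[600,250]])
ps=uncrop([[613,303],[696,357],[617,426],[533,364]],4,(240,130))
def f(v):
    R=Ro.from_euler("ZYX",v[3:]).as_matrix()
    return np.r_[(proj(C["top"],A@R.T+v[:3])-pt).ravel(),(proj(C["side"],A@R.T+v[:3])-ps).ravel()]
r=least_squares(f,[667,-165,25,0,0,0],x_scale=[100,100,100,1,1,1]);print("box_top",r.x[:3],np.degrees(r.x[3:]),r.fun.round(1))
L,r=fit(C["top"],[[48,47,22],[48,-47,22],[-48,-47,22],[-48,47,22]],u([[564,104],[713,101],[718,254],[566,257]]),3);print("low",L,r.round(1).tolist())
E
```

```text
22.05 [ 0.03   0.02  -0.008  0.002 -0.003 -0.001]
car [611.846 138.332   0.037] 2.119630250492119 [[-0.0, -0.3], [-0.4, 0.3], [0.1, 0.3], [0.0, -0.0], [0.1, 0.0], [0.1, -0.3]]
box_top [ 657.185 -167.642   25.027] [3.166 0.227 1.242] [ 0.6 -0.   0.3 -0.4  0.  -0.4 -0.2 -0.2 -0.7 -0.2  0.2  0.4  0.1 -0.1
 -0.7  0.1]
low [ 661.316 -164.599    0.001] [[-0.2, -0.0], [0.1, 0.1], [-0.0, 0.0], [0.1, -0.1]]
```

View pics/c19.png

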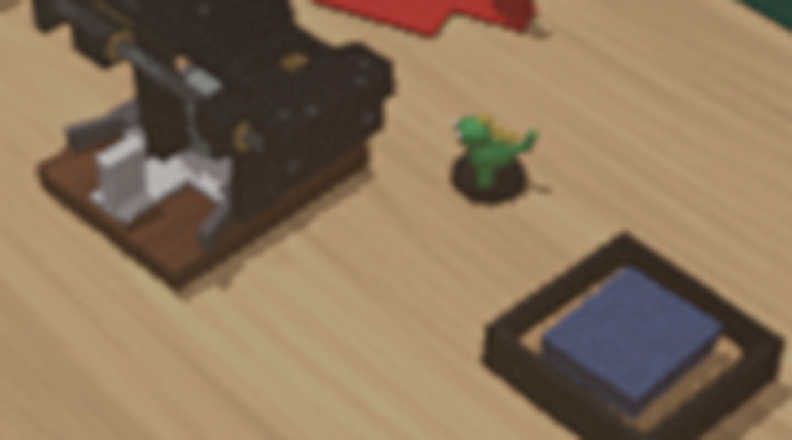

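Car is within about 3 mm of the deck's middle. box_top's underside is at z≈25, so the stack is down on the tray floor and level. The mug, mouse and dinosaur haven't moved. Handing in.

```bash
python3 -m pendant '[{"x":0,"y":0,"z":0,"spin":0},{"x":0,"y":0,"z":0,"spin":0},{"x":0,"y":0,"z":0,"spin":0}]'; python3 -c "
from plant import *
print(job_done())"
```

```text
time: 22.35
tool_pos: [443.3, -57.6, 216.6]
eef_rot: [-0.018, 0.707, 0.018, 0.707]
ft_force: [0.3, -0.6, 0.0]
finger_gap: 49.9
the job is handed in; nothing more can be done
None
```

I drew the plate out from under the boxes through the slot. I carried it to the stand, slid it under both lips to the stop, and set the car down on its wheels in the middle of the deck. The job was handed in at 22.35 s of the 67 s; no verdict was reported.

What my last checks showed:
- **Plate:** it met the stop with 12 N of push. Afterwards the top view showed its trailing edge level with the ends of the lips.
- **Car:** it was about 2–3 mm from the deck's middle and under 1° off the track. It touched down at 5 N before I let go.
- **Boxes:** the smaller box's underside was at z ≈ 25 mm, so the larger one lies on the tray floor. Both are flat and inside the tray.
- **Mug, mouse and dinosaur:** they looked unmoved in the top view.

Some measurements disagreed:
- Wrist and top cameras differed by up to 4 mm on the plate's starting position.
- My side-view fit of the stand was poor, so I used the top view and the contact forces instead.
- The gripper hid the car in the side view, so its final place was checked only from above.

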